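Hang the raffle pail and scan its label

ROBOT

A 7-joint arm with a two-finger parallel gripper is mounted at the origin on the work surface. World frame = base frame: x ahead of the robot, y to its left, z up, the work surface at z = 0. Lengths are in mm, angles in rad, forces in N, time in s.
With the tool pointing down it reaches from about 400 to 900 mm from the base axis. Payload 5.6 kg.
Tool frame: the origin (TCP) lies midway between the tips of the shut fingers; the grasp point (between the pads) lies 19 mm behind it; z points along the fingers, y is the line along which they close (so a half turn about z gives the same grasp; the last joint's range is limited). The gripper opens to 92 mm and grips with 3 to 60 N. Pads are 20 mm wide; open, the fingers measure 128 mm over their backs; the gripper's body (75 mm by 189 mm) begins 69 mm behind the grasp point.
Start: joints at [-1.238, 0.468, -0.012, 1.603, 0.006, 1.071, -0.056], TCP at [238.602, 604.631, 214.592] pointing down, gripper open.
Joint ranges: [-2.53, 2.53], [-0.31, 2.02], [-1.57, 1.55], [0.28, 2.44], [-1.29, 4.43], [0.15, 1.84], [-2.92, 2.92]. Speed limits (rad/s): [2.57, 2.57, 3.14, 3.14, 3.14, 3.14, 3.14].

INTERFACE

Orientations are given as a rotation vector (axis times angle).
In Python, from cell import robot, grip, kin, viewer gives the robot as it stands. Calls block until the motion is done:
- robot.movep(position, orientation): joint-space move of the TCP to a pose.
- robot.servo_line(position, feed=150, rotation=None): straight line of the TCP; rotation=None keeps the orientation; feed is the mean speed in mm/s.
- robot.goto_joints(angles): joint-space move.
- grip(opening, newtons=None): opening from 0.0 (shut) to 1.0 (fully open); newtons is the grip in N (None keeps the last); returns when the fingers have stopped.
- robot.hold(seconds).
- kin.ik(position, orientation): joint angles nearest the present ones, or None.
- robot.observe(): the state.
- viewer.read_camera(name): name is "scene" or "top" or "wrist"; returns the picture (480x640x3 uint8, red, green, blue); there is no depth.
- viewer.camera_info(name): a dict with "camera_matrix" (3x3 intrinsics, pixels), "k1" (the pictures are not rectified: a ray, as slopes to the right and down, at radius r is drawn at 1 + k1 r^2 times it, then the intrinsics apply), "R" (3x3) and "t" (3): a world point X has camera coordinates R X + t. Camera axes: x right, y down, z forward; pixel columns grow to the right and rows downward; lengths in mm; the calibration is good to about 2 mm. A picture is of the moment at which its call begins: read the wrist's pose just before it. camera_info takes no time and is no camera call; for the wrist camera it gives the pose at the moment of the call.
A pose or a line that the arm cannot do raises robot.IKError and nothing moves.
- robot.job_done(): hands the job in; it is judged then, once.
Trained networks look in the newest picture that a camera, given by its name, has taken for a name from the list of things; names that differ only in an ending like _2 or _b are one class to them, and where a whole thing is asked for, a point or a joint stands for the part that bears it (a point fixed in the world has none). Each returns a list of dicts, best first, with "confidence" (0 to 1); they miss things now and then, are a little off and sometimes report something else, mostly with a low value. They report only what shows in the picture. A call takes as long as a camera call. They do not tell look-alikes from the thing itself.
- viewer.silhouettes(name, camera): "mask" (480x640 bool, what is visible of it).
- viewer.pinpoint(name, camera): "at" ([x, y, z] in mm, in the coordinates of the camera as it stood for that picture, good to about 4 mm: a listed point, or the origin of a listed thing).
The state is a dict: "t": time; "joints": joint angles; "joint_velocities": joint speeds; "joint_torque": joint torques, N m; "tcp_pos": TCP position; "tcp_rot": TCP orientation; "contact_force": force on the tool from outside, world axes, zero at the start; "wrist_torque": the same for the moment, N m; "grip_width": opening from 0.0 (shut) to 1.0 (fully open); "grip_force": force on a finger pad.
Only numpy, scipy, OpenCV 4.12 (cv2) and the standard library are available. Lean on these libraries where they do the work, as an engineer would, in place of code of your own. Each camera call takes 0.05 s, during which the arm holds its last target. There are 200 camera calls.

TASK

Set out the raffle prize: hang the green-banded pail upright by its handle across both prongs of the display hook and let go of it. Then pick up the yellow scanner, point its window squarely at the label on the hanging pail from about 10 cm away or a little less, hold it steady there for a good second, and lay the scanner back flat in its grey cradle. Leave the blue-banded pail and the other things on the table where they are, and do not tip the green-banded pail over.

Things in the scene. Friction and masses are not known exactly. Their poses are not given: they have to be found in the camera images.
- pail: Metal pail with green band and green handle bar: the one to hang; left or right on the table. Rim 112 mm across, base 84, height 90, 0.3 kg, empty. Origin: centre of its underside. Rigid upright handle: straight bar 10 mm thick, 100 mm long, along the pail's y, centred 160 mm above the base, held by thin end wires from the rim. White barred labels on its -x and +x sides, alike.
- pail_handle (a point): Centre of the green handle bar of the pail (axes as the pail's).
- pail_label_a (a point): Centre of the label, 50 mm wide and 36 mm high, on the pail's -x side, 44 mm above its base (axes as the pail's).
- pail_label_b (a point): Centre of the same label on the pail's +x side.
- hook_stand: Fixed stand. Origin on the table under the prongs' seat; x points from tips to post. Post 22 mm square at x = 96 mm; crossbar 90 mm wide at its top (234 mm high). Two dark prongs 8 mm thick at y = -32 and 32 mm reach to -x: level seat from x = 18 to -14 mm (top 219 mm high), then turned up to tips at x = -36 mm (top 241 mm). A gripper on the bar's middle fits down between them.
- hook_seat (a point): Where the centre of the pail's handle bar lies when it hangs well: midway between the prongs, 9 mm above the prongs' centre line, 224 mm above the table. The bar then lies along the stand's y axis.
- scanner: Hand-held scanner: yellow body 32 mm wide, with a black head 40 mm wide and 40 mm high at its +x end; 170 mm long, 36 mm high at the body, 0.18 kg. Origin at the centre of its underside, x along it to the head, z up. Best gripped across the yellow body near the origin. It lies in the cradle at the start.
- scanner_nose (a point): Centre of the red window on the front of the scanner's head, 86 mm ahead of the scanner's origin and 21 mm above its underside; it looks along +x of the scanner (axes as the scanner's).
- cradle: Fixed grey cradle, 200 x 70 mm, origin on the table under its middle, x along it. Floor 16 mm above the table at its two ends only (54 mm each), with side and end walls 14 mm above that floor; hollow 186 x 56 mm. The middle 92 mm has no sides and is open to the table, so that fingers fit beside the scanner.
- cradle_seat (a point): Centre of the cradle's floor level, 16 mm above the table: where the scanner's origin lies when it is home.
- blue_pail: The same pail with a blue band and a blue handle bar, without labels. Not to be disturbed.
- photo_frame: Bystander: steel picture frame 160 mm wide and 142 mm high on a small wooden foot. Origin at its underside.
- baseball: Bystander: white ball 73 mm across on a small wooden disc. Origin at its underside.
- float: Bystander: orange fishing float, 60 mm across, 72 mm tall. Origin at its underside.
- marker: Bystander: fat white marker with a green cap, 140 mm long, lying. Origin at its underside.
- paper_cup: Bystander: blue cup with white lid, 78 mm across, 102 mm tall. Origin at its underside.
Mind the look-alikes: they are no part of the job. Leave any pink or purple look-alike of the pail alone.

How it is judged (in metres and radians):
On the way, in this order (a step that is already met when the one before it is completed fails the run):
1. the green-banded pail hangs by its handle on both prongs, upright, still and released (x of pail_handle in the frame of hook_seat between -0.03 and 0.06 m and y of pail_handle in the frame of hook_seat between -0.02 and 0.02 m and z of pail_handle in the frame of hook_seat between -0.006 and 0.012 m and angle between pail's own z axis and vertical below 0.2 rad and contact force between pail and hook_stand above 1 N and contact force between the fingers and pail below 0.1 N and linear speed of pail below 0.03 m/s), for 0.3 s.
2. the held scanner's window points at a label of the hanging pail, 30 to 180 mm away, within 0.35 rad of square and held steady (x of pail_handle in the frame of hook_seat between -0.03 and 0.06 m and y of pail_handle in the frame of hook_seat between -0.02 and 0.02 m and z of pail_handle in the frame of hook_seat between -0.006 and 0.012 m and angle between pail's own z axis and vertical below 0.2 rad and contact force between pail and hook_stand above 1 N and ((x of pail_label_a in the frame of scanner_nose between 0.03 and 0.18 m and y of pail_label_a in the frame of scanner_nose between -0.022 and 0.022 m and z of pail_label_a in the frame of scanner_nose between -0.018 and 0.018 m) or (x of pail_label_b in the frame of scanner_nose between 0.03 and 0.18 m and y of pail_label_b in the frame of scanner_nose between -0.022 and 0.022 m and z of pail_label_b in the frame of scanner_nose between -0.018 and 0.018 m)) and horizontal distance between scanner_nose and pail above 0.08 m and angle between the x axis of scanner_nose and the x axis of pail, either way round below 0.35 rad and contact force between the fingers and scanner above 0.5 N and linear speed of scanner below 0.03 m/s and angular speed of scanner below 0.2 rad/s), for 0.8 s.
At the end, for the whole second after the job is handed in: Green-banded pail at rest on the prongs: handle centre -30..60 mm along, 20 mm across, -6..12 mm high of the hook seat, within 0.2 rad of upright. Scanner at rest in its cradle: within 14 mm along and across, -4..5 mm high of the cradle seat, aligned within 0.2 rad, level within 0.1 rad (x of pail_handle in the frame of hook_seat between -0.03 and 0.06 m and y of pail_handle in the frame of hook_seat between -0.02 and 0.02 m and z of pail_handle in the frame of hook_seat between -0.006 and 0.012 m and angle between pail's own z axis and vertical below 0.2 rad and contact force between pail and hook_stand above 1 N and x of scanner in the frame of cradle_seat between -0.014 and 0.014 m and y of scanner in the frame of cradle_seat between -0.014 and 0.014 m and z of scanner in the frame of cradle_seat between -0.004 and 0.005 m and angle between the x axis of scanner and the x axis of cradle, either way round below 0.2 rad and angle between scanner's own z axis and vertical below 0.1 rad and linear speed of scanner below 0.02 m/s and linear speed of pail below 0.03 m/s); the robot touches nothing.
It fails at once if the blue-banded pail or another bystander is moved more than 30 mm (distance of any of blue_pail, photo_frame, baseball, float, marker, paper_cup from where it was at the start of the episode above 0.03 m).
It fails at once if the green-banded pail is tipped by more than 0.8 rad (angle between pail's own z axis and vertical above 0.8 rad).
It also fails if it takes over 69 s, if anything falls off the work surface, if the arm or the gripper's body presses on something with over 40 N, if the wrist force passes 120 N, or if a joint passes its speed limit or range.

## Working session

There is one attempt and no reset: what is moved stays moved. The work goes in short steps, each a Python script; the robot and the scene stay as the last script left them, time stands still between calls to the robot, and variables do not carry over. Pictures are saved under pics/ and viewed, at most 10 in all, crops included, and the job is handed in when it is done.

```bash
ls; mkdir -p pics
cat > h.py <<'E'
import numpy as np, cv2
from cell import robot, grip, kin, viewer
from scipy.spatial.transform import Rotation as Ro
def w(cam,p):
    i=viewer.camera_info(cam); return np.array(i["R"]).T@(np.array(p)-np.array(i["t"]))
def px(cam,X):
    i=viewer.camera_info(cam); c=np.array(i["R"])@np.array(X)+np.array(i["t"]); s=c[:2]/c[2]
    s=s*(1+i["k1"]*(s@s)); K=np.array(i["camera_matrix"]); return K[:2,:2]@s+K[:2,2]
def ray(cam,uv,z):
    i=viewer.camera_info(cam); R=np.array(i["R"]);K=np.array(i["camera_matrix"])
    d=(np.array(uv,float)-K[:2,2])/[K[0,0],K[1,1]]; s=d.copy()
    for _ in range(20): s=d/(1+i["k1"]*(s@s))
    v=R.T@np.array([s[0],s[1],1]); c=-R.T@np.array(i["t"]); return c+v*(z-c[2])/v[2]
def save(cam,n):
    im=np.array(viewer.read_camera(cam)); cv2.imwrite(f"pics/{n}.png",im[:,:,::-1]); return im
def down(yaw): # tool x at angle yaw in the world, z down
    c,s=np.cos(yaw),np.sin(yaw)
    return Ro.from_matrix(np.array([[c,s,0],[s,-c,0],[0,0,-1]])).as_rotvec()
E
python3 - <<'E'
from h import *
o=robot.observe();print({k:np.round(o[k],3) for k in ("t","tcp_pos","tcp_rot","joints")})
ims=[save("scene","s0"),save("top","t0")]
for cam in("scene","top"):
  for n in ["pail","pail_handle","pail_label_a","hook_seat","hook_stand","scanner","scanner_nose","cradle","cradle_seat","blue_pail","photo_frame","baseball","float","marker","paper_cup"]:
    print(cam,n,[(round(d["confidence"],2),np.round(w(cam,d["at"])).astype(int).tolist(),np.round(px(cam,w(cam,d["at"]))).astype(int).tolist()) for d in viewer.pinpoint(n,cam)])
E
```

```text
pics
{'t': np.float64(0.0), 'tcp_pos': array([238.399, 604.071, 213.629]), 'tcp_rot': array([-5.870e-01, -3.086e+00,  3.000e-03]), 'joints': array([-1.238,  0.468, -0.012,  1.604,  0.006,  1.071, -0.056])}
scene pail [(0.81, [526, 283, 0], [409, 271]), (0.76, [693, 99, -2], [352, 338]), (0.72, [367, 176, -1], [360, 228]), (0.58, [412, 446, 1], [455, 231])]
scene pail_handle [(0.9, [527, 283, 161], [420, 238]), (0.9, [419, 450, 160], [472, 197]), (0.69, [362, 177, 158], [364, 191]), (0.62, [687, 101, 159], [356, 307])]
scene pail_label_a [(0.94, [398, 500, 46], [476, 215]), (0.75, [739, 105, 43], [359, 349]), (0.75, [355, 230, 44], [379, 213]), (0.74, [431, 398, 44], [444, 229]), (0.71, [472, 276, 43], [404, 246]), (0.6, [524, 282, -1], [409, 271]), (0.58, [373, 121, 48], [342, 222]), (0.56, [637, 92, 51], [347, 308])]
scene hook_seat [(0.7, [679, -59, 225], [280, 298])]
scene hook_stand []
scene scanner [(0.65, [458, -90, 15], [269, 262])]
scene scanner_nose [(0.74, [546, -79, 38], [274, 287])]
scene cradle [(0.62, [462, -88, 0], [270, 267])]
scene cradle_seat [(0.64, [458, -92, 15],
[... 1078 characters left out ...]
 [505, 187])]
top scanner [(0.87, [459, -94, 17], [393, 281]), (0.33, [716, -278, 2], [465, 171])]
top scanner_nose [(0.73, [675, -370, -2], [504, 187]), (0.68, [542, -78, 35], [385, 244])]
top cradle [(0.27, [677, -366, -2], [503, 186])]
top cradle_seat [(0.74, [461, -91, 16], [391, 280])]
top blue_pail [(0.88, [457, -326, 0], [493, 280])]
top photo_frame [(0.65, [713, 304, 1], [220, 181])]
top baseball []
top float [(0.56, [334, 319, 2], [213, 342])]
top marker [(0.98, [286, -310, 0], [492, 356]), (0.73, [527, 286, 162], [212, 246]), (0.62, [679, -62, 222], [379, 161]), (0.58, [576, 281, 43], [226, 234])]
top paper_cup [(0.84, [718, -277, 3], [465, 170]), (0.3, [456, -322, 1], [492, 280])]
```

View pics/s0.png

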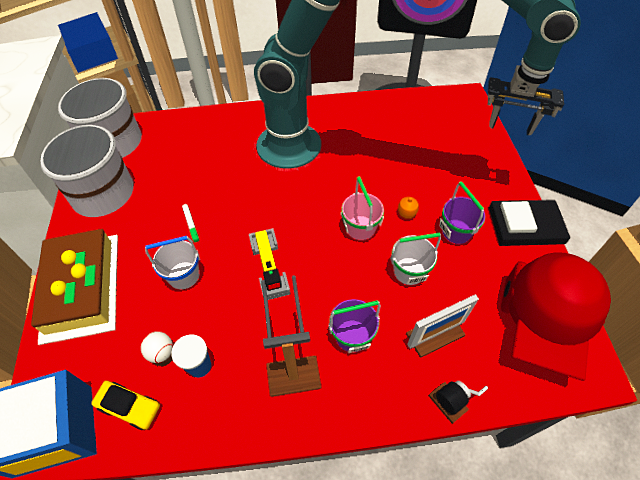

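View pics/t0.png

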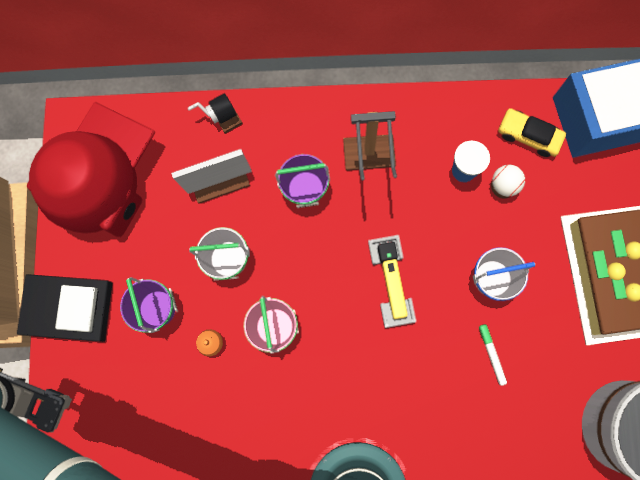

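Candidates with green handles: pink pail scene (362,215), purple (462,220), purple (355,325), bare metal with green band (415,262). Only the metal one at (415,262), top (221,255), fits. I'll check it in a crop and measure the yaws.

Run:
```python
from h import *
s=cv2.imread("pics/s0.png");t=cv2.imread("pics/t0.png")
a=cv2.resize(s[220:300,375:455],(400,400),interpolation=3);b=cv2.resize(t[215:295,180:260],(400,400),interpolation=3)
cv2.imwrite("pics/c0.png",np.hstack([a,b]))
def green(im,x0,y0,x1,y1):
    h=cv2.cvtColor(im,cv2.COLOR_BGR2HSV)[y0:y1,x0:x1]; m=cv2.inRange(h,(45,120,90),(80,255,255))
    n,l,st,c=cv2.connectedComponentsWithStats(m);k=1+np.argmax(st[1:,4]);ys,xs=np.where(l==k)
    r=cv2.minAreaRect(np.c_[xs+x0,ys+y0].astype(np.float32));p=cv2.boxPoints(r)
    e=sorted([(p[i]+p[(i+1)%4])/2 for i in range(4)],key=lambda q:np.linalg.norm(q-r[0]))[2:];return e
for c,im,bx in(("top",t,(180,236,250,256)),("scene",s,(385,228,445,248))):
    e=green(im,*bx); q=[ray(c,p,162) for p in e]; d=q[0]-q[1]
    print(c,np.round(e),np.round(q),"len",np.linalg.norm(d).round(),"mid",np.round((q[0]+q[1])/2),"yaw-y",(np.arctan2(d[1],d[0])%np.pi-np.pi/2).round(3))
for n in("hook_seat","hook_stand","cradle","scanner"):
  for c in("scene","top"): print(n,c,[(round(d["confidence"],2),int(d["mask"].sum()),cv2.boundingRect(d["mask"].astype(np.uint8))) for d in viewer.silhouettes(n,c)])
for c in("top",):
  a=cv2.resize(t[100:340,320:440],(400,800)[0:2],interpolation=3)
  cv2.imwrite("pics/c1.png",cv2.resize(t[105:335,335:425],None,fx=2.6,fy=2.6,interpolation=3))
```

```text
top [[237. 244.]
 [190. 249.]] [[528. 234. 162.]
 [522. 333. 162.]] len 99.0 mid [525. 284. 162.] yaw-y 0.059
scene [[439. 234.]
 [400. 240.]] [[524. 332. 162.]
 [529. 234. 162.]] len 99.0 mid [526. 283. 162.] yaw-y 0.054
hook_seat scene [(0.91, 2861, (261, 277, 60, 120))]
hook_seat top [(0.67, 2425, (342, 111, 54, 69)), (0.56, 2284, (189, 227, 61, 54))]
hook_stand scene [(0.8, 2742, (262, 276, 59, 120))]
hook_stand top [(0.86, 2561, (343, 111, 54, 70)), (0.44, 2567, (172, 150, 80, 53))]
cradle scene [(0.97, 682, (249, 229, 42, 71)), (0.64, 804, (141, 332, 32, 34)), (0.15, 2770, (261, 279, 60, 117))]
cradle top [(0.95, 978, (366, 236, 49, 91))]
scanner scene [(0.59, 773, (256, 230, 26, 60))]
scanner top [(0.68, 1209, (377, 241, 30, 77))]
```

View pics/c0.png

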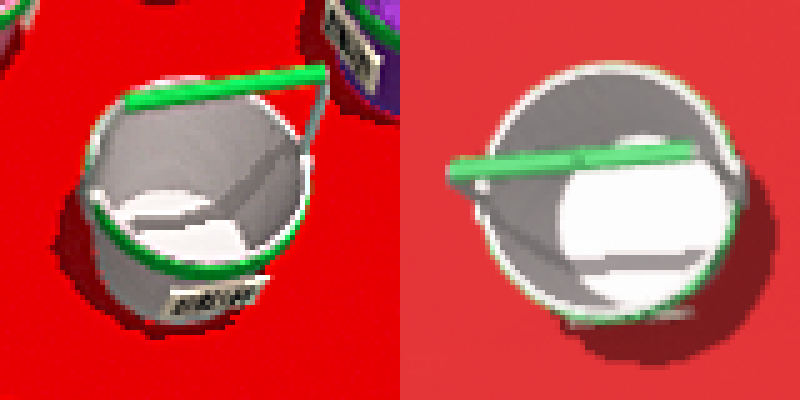

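View pics/c1.png

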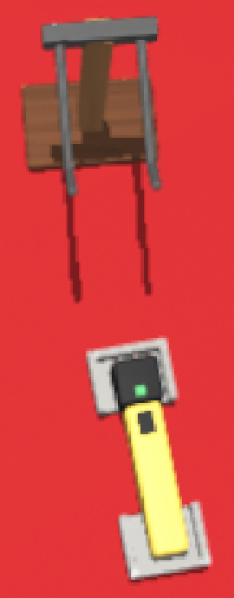

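The crop confirms the bare metal pail with green band and bar, label facing the camera (crop ~(215,295)). The hook prongs run roughly along +x. Next, their yaw and the IK options.

Run:
```python
from h import *
C=lambda p,z: ray("top",np.array(p)/2.6+[335,105]-0.3,z)
def yaw(a,b): d=b-a; return np.arctan2(d[1],d[0])
L=[C((72,188),240),C((61,45),219)];R=[C((156,183),240),C((144,45),219)]
print("prongs",np.round(L),np.round(R),yaw(*L),yaw(*R),"mid tips",(L[0]+R[0])/2)
print("crossbar",np.pi/2-0+yaw(C((44,34),234),C((158,29),234)), C((101,31),234))
print("scanner yaw",yaw(C((170,553),52),C((137,362),56)))
print("cradle yaw",yaw(C((145,580),30),C((108,350),30)))
print("cradle",C((126,578),30),C((210,567),30),C((88,352),30),C((167,338),30))
for y in (np.pi/2+.057,-np.pi/2+.057):
  for p in ([526,283,250],[526,283,143],[560,-75,260],[677,-60,243]): 
    q=kin.ik(p,down(y)); print(round(y,2),p,None if q is None else np.round(q,2))
for y in (.12,.12+np.pi):
    q=kin.ik([457,-92,16],down(y)); print(y,None if q is None else np.round(q,2))
```

```text
prongs [[640. -27. 240.]
 [763. -24. 219.]] [[642. -91. 240.]
 [761. -89. 219.]] 0.02739920079561691 0.016556353560201912 mid tips [641.04121049 -58.81800686 240.        ]
crossbar 0.009482864848900485 [767.79910521 -54.61447411 234.        ]
scanner yaw 0.12628751909103128
cradle yaw 0.11554405905896675
cradle [355.92780669 -67.24467073  30.        ] [ 362.97291352 -139.19559556   30.        ] [552.88654337 -42.5563604   30.        ] [ 563.03321929 -112.08819151   30.        ]
1.63 [526, 283, 250] [-0.83  0.35  0.36  1.72 -0.14  1.1  -0.37]
1.63 [526, 283, 143] [-0.8   0.47  0.33  1.82 -0.19  0.89 -0.33]
1.63 [560, -75, 260] [-0.49  0.32  0.7   1.8  -0.22  1.11  0.35]
1.63 [677, -60, 243] [-0.42  0.56  0.69  1.53 -0.37  1.19  0.39]
-1.51 [526, 283, 250] [-0.37  0.36 -0.23  1.69  0.09  1.1   2.57]
-1.51 [526, 283, 143] [-0.33  0.48 -0.29  1.78  0.17  0.9   2.51]
-1.51 [560, -75, 260] [-0.87  0.59  1.36  1.82 -0.62  1.25 -2.42]
-1.51 [677, -60, 243] [-0.72  0.86  1.34  1.55 -0.85  1.41 -2.4 ]
0.12 [-0.36  0.56  0.59  2.2  -0.6   0.55 -0.76]
3.2615926535897932 [-0.05  0.5   0.21  2.18 -0.21  0.48  2.02]
```

Seat ≈ (677, -58), stand yaw ≈ 0.02; the estimates are consistent. Now grasping the handle.

Run:
```python
from h import *
y=np.pi/2+.057
grip(0.6,25)
robot.movep([526,283,250],down(y))
robot.servo_line([526,283,141],100)
print(grip(0.0,25)); o=robot.observe();print(o["t"],o["tcp_pos"],o["grip_width"]*92,o["grip_force"])
robot.servo_line([526,283,260],100)
o=robot.observe();print(o["t"],o["tcp_pos"],o["grip_width"]*92,o["grip_force"],o["contact_force"])
save("scene","s1")
for n in("pail_handle","pail"): print(n,[(round(d["confidence"],2),np.round(w("scene",d["at"])).astype(int).tolist()) for d in viewer.pinpoint(n,"scene")])
```

```text
False
6.2833 [525.68174014 282.97342377 140.95886788] 9.002220670905947 24.99704360961914
7.625 [525.54837264 282.78213076 259.15950564] 8.980376611420306 24.996362328529358 [-1.12998547 -0.2394076  -3.52580937]
pail_handle [(0.94, [528, 279, 278]), (0.85, [366, 177, 159]), (0.66, [685, 99, 158]), (0.29, [456, -88, -2])]
pail [(0.92, [415, 446, -1]), (0.82, [525, 285, 115]), (0.82, [368, 178, 2]), (0.58, [689, 100, -2])]
```

View pics/s1.png

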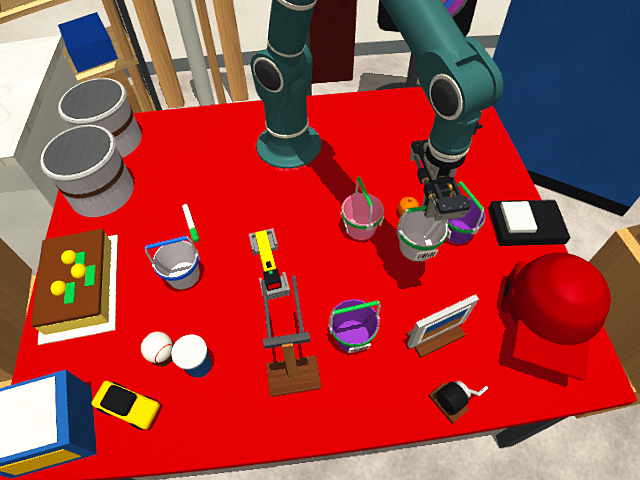

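The pail is lifted and upright at (422,235). Moving to the prongs from the -x side.

Run:
```python
from h import *
r=down(np.pi/2+.02)
robot.servo_line([545,-62,260],130,r)
robot.servo_line([545,-62,243],60)
save("scene","s2")
for c in("scene","top"):
  viewer.read_camera(c)
  for n in("pail_handle","hook_seat"): print(c,n,[(round(d["confidence"],2),np.round(w(c,d["at"])).astype(int).tolist()) for d in viewer.pinpoint(n,c)])
robot.servo_line([677,-59,243],90)
o=robot.observe();print(o["t"],o["tcp_pos"],o["contact_force"],o["grip_width"]*92)
save("scene","s3")
for c in("scene","top"):
  if c=="top": viewer.read_camera(c)
  for n in("pail_handle","hook_seat"): print(c,n,[(round(d["confidence"],2),np.round(w(c,d["at"])).astype(int).tolist()) for d in viewer.pinpoint(n,c)])
cv2.imwrite("pics/c2.png",np.hstack([cv2.resize(cv2.imread(f"pics/{a}.png")[200:400,220:360],(400,571),interpolation=3) for a in("s2","s3")]))
```

```text
scene pail_handle [(0.9, [367, 175, 158]), (0.83, [416, 450, 161]), (0.6, [687, 100, 159])]
scene hook_seat [(0.79, [680, -61, 222])]
top pail_handle [(0.87, [365, 178, 163]), (0.69, [415, 449, 163]), (0.6, [687, 101, 160])]
top hook_seat []
12.9833 [676.64640455 -59.03576957 243.15854645] [ 0.67680942  0.02767359 -3.15496057] 8.856233672095215
scene pail_handle [(0.96, [418, 451, 160]), (0.77, [687, 100, 161]), (0.58, [367, 178, 158]), (0.17, [625, -65, 148]), (0.17, [284, -315, -1])]
scene hook_seat []
top pail_handle [(0.87, [418, 451, 162]), (0.74, [366, 178, 160]), (0.73, [684, 105, 161])]
top hook_seat []
```

View pics/c2.png

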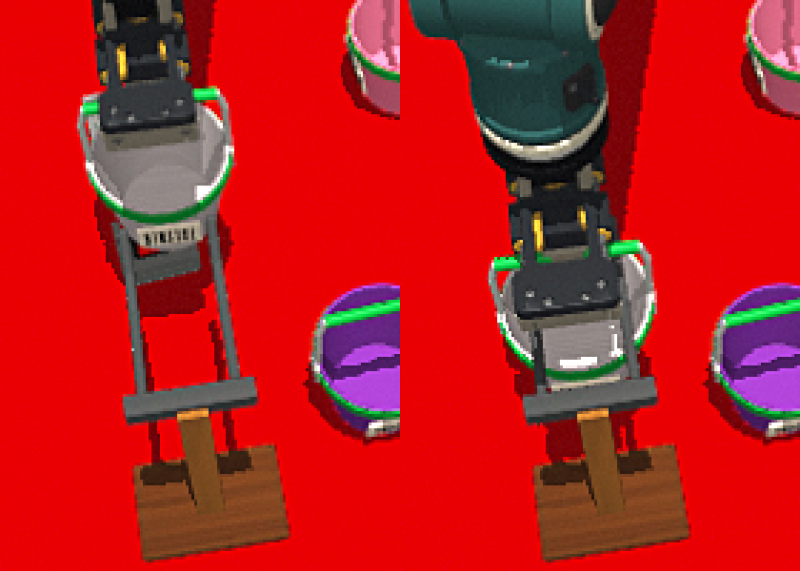

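The bar (ends ~(490,265) and (640,247) in the right crop) lies over both prongs with the wires outside them. Lowering until contact, then releasing.

Run:
```python
from h import *
x,yy=677,-59
for z in (225,212,208,206,205,204,203,202):
    robot.servo_line([x,yy,z],40); o=robot.observe(); print(z,o["tcp_pos"].round(1) if hasattr(o["tcp_pos"],"round") else o["tcp_pos"],np.round(o["contact_force"],1))
    if o["contact_force"][2]>-0.5: break
grip(0.45); robot.hold(.4)
print(np.round(robot.observe()["contact_force"],1))
robot.servo_line([x,yy,300],120)
robot.servo_line([560,-75,310],200)
o=robot.observe();print(o["t"])
save("scene","s4")
for c in("scene","top"):
  if c=="top": viewer.read_camera(c)
  for n in("pail_handle","hook_seat","pail_label_a","pail","cradle_seat","scanner","scanner_nose"): print(c,n,[(round(d["confidence"],2),np.round(w(c,d["at"])).astype(int).tolist()) for d in viewer.pinpoint(n,c)])
cv2.imwrite("pics/c3.png",cv2.resize(cv2.imread("pics/s4.png")[200:400,200:380],None,fx=3,fy=3,interpolation=3))
```

```text
225 [677.  -59.  224.8] [ 0.1  0.3 -3.5]
212 [676.9 -59.  211.7] [ 0.3  0.9 -3.1]
208 [676.8 -58.9 207.7] [-0.1  0.8 -4. ]
206 [676.9 -59.  205.9] [-0.  -0.  -3.4]
205 [677. -59. 205.] [-0.7  0.9 -4.3]
204 [677.1 -59.  204.5] [-1.   0.2 -0.8]
203 [677.2 -59.  204.3] [-3.6  0.7  6. ]
[-0.3  0.1  0.1]
18.3417
scene pail_handle [(0.93, [686, 101, 158]), (0.7, [415, 450, 157]), (0.63, [364, 175, 156]), (0.57, [678, -62, 225])]
scene hook_seat [(0.97, [678, -59, 222])]
scene pail_label_a [(0.96, [729, -57, 105]), (0.95, [627, -63, 108]), (0.94, [634, 94, 46]), (0.9, [374, 125, 45]), (0.9, [429, 397, 45]), (0.84, [737, 106, 44]), (0.73, [355, 230, 44]), (0.67, [399, 498, 42])]
scene pail [(0.92, [415, 449, 0]), (0.72, [371, 179, 2]), (0.57, [673, -61, 63]), (0.57, [688, 98, -1])]
scene cradle_seat [(0.69, [460, -90, 14])]
scene scanner [(0.85, [457, -93, 15]), (0.69, [622, -65, 107])]
scene scanner_nose [(0.96, [548, -83, 37])]
top pail_handle [(0.97, [414, 449, 162]), (0.95, [679, -58, 223]), (0.91, [689, 103, 163]), (0.7, [365, 177, 158]), (0.47, [458, -326, -2])]
top hook_seat []
top pail_label_a [(0.97, [378, 124, 45]), (0.96, [729, -61, 108]), (0.94, [627, -63, 111]), (0.88, [398, 498, 42]), (0.79, [742, 108, 45]), (0.74, [357, 227, 45]), (0.62, [423, 402, 43]), (0.57, [637, 92, 42])]
top pail [(0.92, [367, 176, 0]), (0.77, [689, 102, -1]), (0.73, [412, 452, -3]), (0.57, [676, -62, 63])]
top cradle_seat []
top scanner []
top scanner_nose [(0.54, [677, -373, 0])]
```

View pics/c3.png

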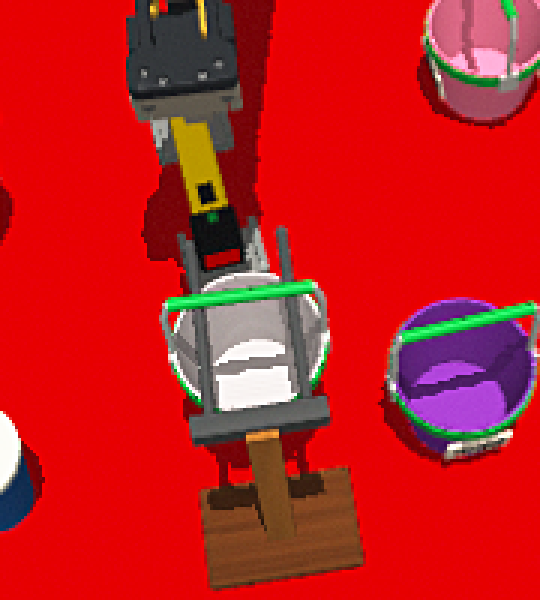

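The pail hangs with its green bar across both prongs (crop (165–315, 293)), and the label is at ≈(627,-63,108). Now the scanner.

Run:
```python
from h import *
g=np.array([459,-91.5]); r=down(.12)
grip(0.75,30)
robot.movep([*g,190],r)
save("wrist","w0")
for n in("scanner","cradle_seat","scanner_nose"): print(n,[(round(d["confidence"],2),np.round(w("wrist",d["at"])).astype(int).tolist()) for d in viewer.pinpoint(n,"wrist")])
robot.servo_line([*g,60],130)
robot.servo_line([*g,17],60)
grip(0.0,30);o=robot.observe();print(o["t"],o["tcp_pos"],o["grip_width"]*92,o["grip_force"],np.round(o["contact_force"],1))
robot.servo_line([*g,88],60)
robot.servo_line([451,-68,88],60,down(.03)); robot.hold(.3)
save("scene","s5")
for c in("scene","top"):
  if c=="top": viewer.read_camera(c)
  for n in("scanner","scanner_nose","pail_label_a","pail_handle"): print(c,n,[(round(d["confidence"],2),np.round(w(c,d["at"])).astype(int).tolist()) for d in viewer.pinpoint(n,c) if -120<w(c,d["at"])[1]<0])
o=robot.observe();print(o["t"],o["tcp_pos"],o["grip_width"]*92,np.round(o["contact_force"],1))
cv2.imwrite("pics/c4.png",cv2.resize(cv2.imread("pics/s5.png")[180:400,200:380],None,fx=2.7,fy=2.7,interpolation=3))
```

```text
scanner [(0.91, [459, -97, 18])]
cradle_seat []
scanner_nose []
23.8 [459.1192079  -91.5974328   17.11831208] 32.228297647971026 29.843662083148956 [-0.1 -0.6  0.9]
scene scanner [(0.65, [448, -67, 84])]
scene scanner_nose [(0.87, [542, -60, 111]), (0.41, [728, -59, 105])]
scene pail_label_a [(0.75, [625, -62, 108]), (0.67, [729, -61, 108]), (0.65, [680, -60, 225])]
scene pail_handle [(0.8, [677, -62, 221])]
top scanner []
top scanner_nose []
top pail_label_a [(0.9, [629, -61, 110]), (0.75, [728, -59, 104])]
top pail_handle [(0.92, [678, -59, 225])]
26.5 [450.98132029 -67.9958676   88.00503191] 31.854256595517278 [ 0.6 -0.7 -0.8]
```

View pics/c4.png

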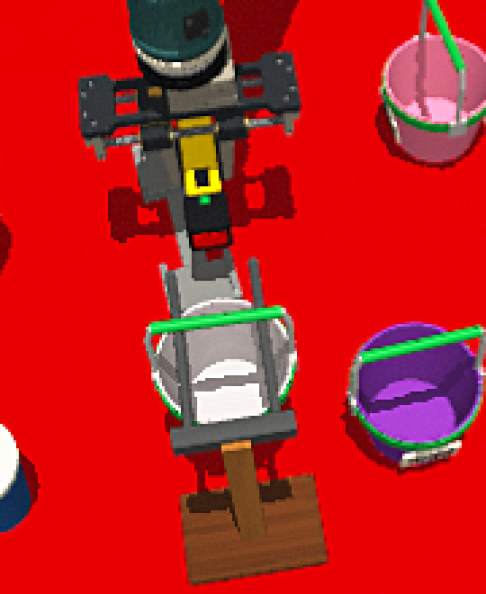

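The scanner is held level with its red window (crop (210,240)) facing the hanging pail's label. Measured: nose ≈ (541,-62,110), label ≈ (627,-62,108). Hold, then return it to the cradle.

Run:
```python
from h import *
g=[459,-91.5]
robot.hold(2.0)
robot.servo_line([*g,88],60,down(.12))
robot.servo_line([*g,30],60)
for z in (22,19,17.5,16.5):
    robot.servo_line([*g,z],20); f=robot.observe()["contact_force"]; print(z,np.round(f,1))
    if f[2]>4: break
grip(0.75); robot.hold(.3)
robot.servo_line([*g,190],120)
robot.movep([430,60,330],down(.12)); robot.hold(.3)
o=robot.observe();print(o["t"],np.round(o["contact_force"],1))
save("scene","s6");save("top","t6")
for c in("scene","top"):
  for n in("scanner","cradle_seat","scanner_nose","pail_handle"): print(c,n,[(round(d["confidence"],2),np.round(w(c,d["at"])).astype(int).tolist()) for d in viewer.pinpoint(n,c) if -120<w(c,d["at"])[1]<0])
cv2.imwrite("pics/c6.png",np.hstack([cv2.resize(cv2.imread(f"pics/{a}.png")[y:y+200,x:x+130],(390,600),interpolation=3) for a,x,y in(("s6",210,210),("t6",320,130))]))
```

```text
22 [-0.4  0.5 -1.8]
19 [-0.2 -0.2 -1.2]
17.5 [-0.1  0.1 -1. ]
16.5 [-1.6  0.4  7.2]
35.2583 [-0.1 -0.   0.3]
scene scanner [(0.78, [460, -85, 16])]
scene cradle_seat [(0.7, [460, -93, 15])]
scene scanner_nose [(0.96, [547, -78, 39]), (0.6, [677, -61, 225]), (0.16, [678, -64, 222])]
scene pail_handle [(0.65, [679, -64, 224])]
top scanner [(0.87, [460, -86, 15])]
top cradle_seat []
top scanner_nose [(0.67, [544, -80, 34]), (0.3, [675, -58, 223])]
top pail_handle [(0.75, [678, -57, 222])]
```

View pics/c6.png

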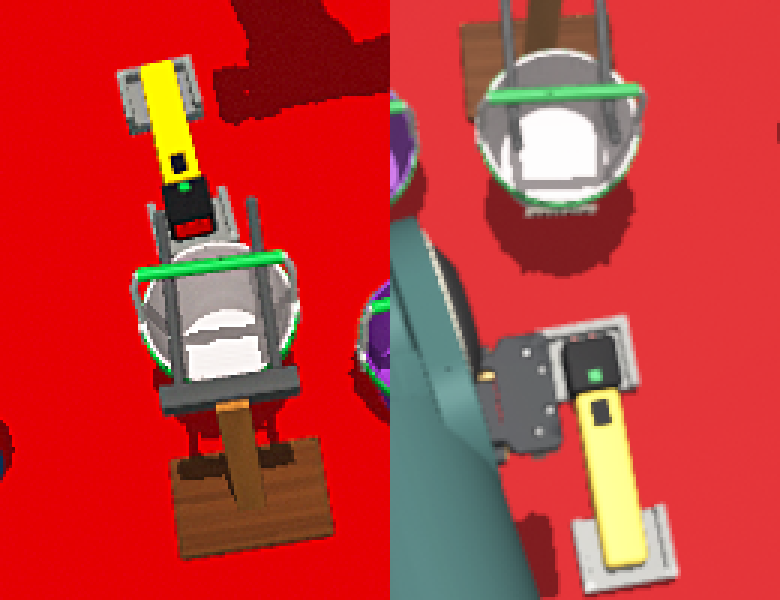

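The scanner lies flat inside both cradle ends (right crop, head (593,362), tail (625,545)), and the pail still hangs on both prongs. Handing in.

```bash
python3 -c "
from h import *
print(robot.job_done())"
```

```text
the job is handed in; nothing more can be done
None
```

I hung the green-banded pail on both prongs, scanned its label from about 9 cm, laid the scanner back flat in its cradle, and handed the job in at about 35 s; no verdict came back.

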